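Hang the sawing rest on the studs of its stand

ROBOT

A 6-joint arm with a two-finger parallel gripper is mounted at the origin on a cart in front of the work surface, level with it; the furniture and walls round the work are solid. World frame = base frame: x ahead of the robot, y to its left, z up, the work surface at z = 0. Lengths are in m, angles in degrees, forces in N, time in s.
With the tool pointing down it reaches from about 0.275 to 1 m from the base axis. Payload 8.4 kg.
Tool frame: the origin (TCP) lies at the very end of the fingers, on their centre line; the grasp point (between the pads) lies 19 mm behind it (grasp_offset is the distance from the TCP to the grasp point, in m); z points along the fingers, y is the line along which they close (so a half turn about z gives the same grasp; the last joint's range is limited). The gripper opens to 85 mm and grips with 20 to 120 N. Pads are 22 mm wide; open, the fingers measure 114 mm over their backs; the gripper's body (76 mm by 85 mm) begins 54 mm behind the grasp point. The pads swing forward as they close: fully open they stand 13 mm farther back than shut.
Start: joints at [-76.799, 20.225, 93.587, -0, 66.188, -0.138], TCP at [0.144, -0.608, 0.231] pointing down, gripper open.
Joint ranges: [-150.9, 150.9], [-52.94, 120.26], [3.33, 152.33], [-74.26, 254.26], [0, 154.13], [-172.89, 172.89]. Speed limits (degrees/s): [127.2, 127.2, 159.86, 180, 180, 180].

INTERFACE

Orientations are given as [roll, pitch, yaw] about the fixed x, y, z axes, in that order (R = Rz(yaw) Ry(pitch) Rx(roll)).
In Python, from plant import * gives the robot as it stands.
- The arm moves only by the tool send_rows, never from a script. Its arguments are lists of equal length, an entry for each row: "travel": the shift along the tool's x, y, z as a fraction of full scale, a list of three; "spin": the turn about the tool's z as a fraction of full scale. A call has exactly 8 rows; each row is the pose to reach, as a shift and turn from the pose commanded when the call began, along the tool's axes at that moment, turning the shorter way round; what a row does not reach only later rows make up. Full scale, the value 1, is 40 cm for a shift and 360 degrees for a turn. A row lasts 1/8 s, in which the tool goes at most 62.5 mm and 10.7 degrees, less where a joint would pass 70% of its speed; a pose out of reach is approached as far as the arm can. A call with a number of a shift or a turn outside -1 to 1 is refused whole. A call with a gripper value outside its range is refused whole. "fingers" is the gripper command: -1 is shut, 1 is fully open, values between are in proportion, set as the call begins (left out, the last holds). The fingers move at their own pace and stop on an object; the grip force is fixed at half the most. Time passes only in rows, so rows that repeat a pose let the fingers close, or fill a call up. It gives the time, the measured TCP pose, the force, the opening and the grip force at its end, in the units of the state.
- read_state(): the state, without advancing time (a new reading comes with each control period).
- capture(name): name is "scene" or "top" or "wrist"; returns (picture, depth): 480x640x3 uint8, red, green, blue; 480x640 float32, m along the optical axis (not along the pixel's ray), 0 where there is no reading.
- camera_model(name): a dict with "fx", "fy", "cx", "cy" (pixels), "distortion" ([k1, k2, p1, p2, k3] as OpenCV has them; the pictures are not rectified), "origin" and "attitude" of the camera in the world. Camera axes: x right, y up, looking along -z (the intrinsics and any distortion apply to the point x, -y, -z); pixel columns grow to the right and rows downward; lengths in m; the calibration is good to about 2 mm. A picture is of the moment at which its call begins: read the wrist's pose just before it. camera_model takes no time and is no camera call; for the wrist camera it gives the pose at the moment of the call.
- job_done(): hands the job in; it is judged then, once.
Trained networks look in the newest picture that a camera, given by its name, has taken for a name from the list of things; names that differ only in an ending like _2 or _b are one class to them, and where a whole thing is asked for, a point or a joint stands for the part that bears it (a point fixed in the world has none). Each returns a list of dicts, best first, with "p" (0 to 1); they miss things now and then, are a little off and sometimes report something else, mostly with a low value. They report only what shows in the picture. A call takes as long as a camera call.
- trace(name, camera): "region" (480x640 bool, what is visible of it).
- pinpoint(name, camera): "point" ([x, y, z] in m, in world coordinates, good to about 4 mm: a listed point, or the origin of a listed thing).
The state is a dict: "clock": time; "joint_positions": joint angles; "qvel": joint speeds; "joint_efforts": joint torques, N m; "eef_pos": TCP position; "orientation": TCP orientation; "wrist_force": force on the tool from outside, world axes, zero at the start; "wrist_torque": the same for the moment, N m; "width": finger opening in m; "grasp_force": force on a finger pad.
Only numpy, scipy, OpenCV 4.12 (cv2) and the standard library are available. Lean on these libraries where they do the work, as an engineer would, in place of code of your own. Each camera call takes 0.05 s, during which the arm holds its last target. There are 200 camera calls.

TASK

Pick up the sawing rest and hang it on its stand: pass both stud heads through the two keyholes of its back plate, then slide it down onto the studs until it is fully home and the spring plunger above it snaps out over the plate's top edge, and let go. The stand's head may be clamped at any height, so find the studs by sight or feel and do not force anything; leave the tin, the comb and the sanding block where they are.

Things in the scene. Friction and masses are not known exactly. Their poses are not given: they have to be found in the camera images.
- rest: sawing rest, about 0.35 kg: a pale wooden tongue fixed to an upright steel back plate 120 mm wide, 80 high, 6 thick. It stands on the bench as it will hang. Origin: middle of the lower edge of the plate's rear face; +x out of the rear face, away from the tongue; y along the plate; z up. The stud heads enter through the rear face
- rest_grip (a point): point in the tongue where it is best gripped from above, across its 50 mm width: at x = -74, y = 0, z = 20 mm of the rest. The tongue is 28 mm thick (z = 0 to 28) and runs from x = -6 to -130 mm; V notch from x = -92 mm on, thin steel cheeks at its sides up to x = -30 mm
- keyhole_left (a point): centre of the round hole of the rest's left keyhole, on the rear face (x = 0, y = +40, z = 46 mm of the rest). Round hole 16.5 mm in diameter; straight above it a slot 10.5 mm wide runs up to a round end centred at z = 60 mm
- keyhole_right (a point): the same for the right keyhole (x = 0, y = -40, z = 46 mm of the rest)
- stand: stand fixed to the bench: green foot and post, and a grey head plate 148 mm wide clamped to the post. Origin: on the bench under the middle of the head's flat front face, the plane x = 0; +x points behind the face, y along it, z up. The rest comes from -x, its axes parallel to the stand's. Studs and plunger sit on the head, whose clamped height differs each time and is not in this pose
- stud_range (a point): point on the stand's front face midway between the two steel studs (y = 0), at the middle of their possible heights: the stud axes lie at y = +40 and -40 mm, both 0 to 22 mm above or below this point, which is 137 mm over the bench. The true height must be seen or felt. Forces between rest and stand must stay below 40 N in sum over all contacts
- stud_reach (a point): point on the same line 14 mm in front of the face, where the flat stud ends lie. Each stud: neck 8 mm thick and 8 mm long, then a head 14 mm in diameter, 6 mm long, chamfered 1 mm. The rest's underside is 46 mm below the stud axes with the heads centred in the round holes and 61 mm below them when home
- plunger (a joint): brass spring plunger, 10 mm thick with a rounded nose, in the middle of the head 25 mm above the stud axes; 0 = sprung out, 7 mm proud of the face; grows (m) as it is pushed in, by 3.5 N at first and 6.3 N when flush. The raised plate must push it in and rubs on it; let go there, and it throws the rest off. With the rest home it snaps out, 1.5 mm above the plate's top edge
- tin: grey metal tin, 67 mm wide, 61 mm high, loose; origin at its underside
- comb: pale horn comb, 53 x 95 x 4 mm, lying loose; origin at its underside
- block: brown sanding block, 52 x 86 x 26 mm, loose; origin at its underside

How it is judged:
By the outcome, as a careful person would: the job done as asked, in the order asked, and still so for the second after the job is handed in, with the robot touching nothing.
It also fails if it takes over 72 s, if anything falls off the work surface, if the arm or the gripper's body presses on something with over 40 N, if the wrist force passes 120 N, or if a joint passes its speed limit or range.

## Working session

There is one attempt and no reset: what is moved stays moved. The work goes in short steps, Python scripts to look and compute and a tool call to move; the robot and the scene stay as the last step left them, time stands still between calls to the robot, and variables do not carry over. Pictures are saved under pics/ and viewed, at most 10 in all, crops included, and the job is handed in when it is done.

Besides the shell and the picture viewer there is one more tool, called after ">>>" in YAML: its name, and indented under it one key for each argument. send_rows: Moves the arm, as the interface text tells. Shift numbers are shares of 40 cm and turn numbers shares of 360 degrees, none past 1 either way. Its arguments: {"type":"object","properties":{"travel":{"type":"array","items":{"type":"array","items":{"type":"number"}}},"spin":{"type":"array","items":{"type":"number"}},"fingers":{"type":"number"}},"required":["travel","spin"]}

```bash
ls; mkdir -p pics; cat > h.py <<'E'
from plant import *
import numpy as np, cv2
from scipy.spatial.transform import Rotation as R
def rot(a):
    a=np.array(a,float)
    return a if a.shape==(3,3) else (R.from_quat(a).as_matrix() if a.size==4 else R.from_euler('xyz',a,degrees=True).as_matrix())
def world(m,uv,d):
    K=np.array([[m['fx'],0,m['cx']],[0,m['fy'],m['cy']],[0,0,1]])
    p=cv2.undistortPoints(np.array(uv,float).reshape(-1,1,2),K,np.array(m['distortion'])).reshape(-1,2)
    d=np.array(d).reshape(-1,1)
    c=np.hstack([p[:,:1]*d,-p[:,1:]*d,-d])
    return c@rot(m['attitude']).T+np.array(m['origin'])
def cloud(m,depth,mask):
    v,u=np.nonzero(mask&(depth>0)); return world(m,np.c_[u,v],depth[v,u]),u,v
def save(n,im): cv2.imwrite('pics/'+n,cv2.cvtColor(im,cv2.COLOR_RGB2BGR))
E
python3 - <<'E'
from h import *
s=read_state();print(s)
ims=[]
for c in ['scene','top']:
    im,d=capture(c);m=camera_model(c);print(c,m);ims.append(im)
    for n in ['rest','stand','rest_grip','stud_range','keyhole_left','keyhole_right','plunger','tin','comb','block']:
        print(c,n,[(np.round(q['point'],3),round(q['p'],2)) for q in pinpoint(n,c)[:2]])
    np.savez(c+'.npz',im=im,d=d)
    save(c+'.png',im)
E
```

```text
pics
{'clock': 0.0, 'joint_positions': array([-7.67989772e+01,  2.02643590e+01,  9.36295699e+01,  5.25175073e-04,
        6.61883556e+01, -1.37448845e-01]), 'qvel': array([-0.00161127,  0.05821597,  0.02372011, -0.02880765, -0.06025934,
       -0.07827451]), 'joint_efforts': array([-1.24847738e-04, -6.05254769e+01, -3.42062867e+01,  1.64947724e-04,
        9.28461406e-03, -3.06875677e-06]), 'eef_pos': array([ 0.14408195, -0.60766628,  0.23053759]), 'orientation': array([-1.79917717e+02, -6.77559438e-04,  1.33382588e+01]), 'wrist_force': array([-0.60359801, -0.10852667,  0.26418629]), 'wrist_torque': array([-0.00825455, -0.0649629 ,  0.01163999]), 'grasp_force': 0.0, 'width': 0.08544096233558084}
scene {'fx': 526.8683609597093, 'fy': 526.8683609597093, 'cx': 317.40991742745496, 'cy': 232.11396691715046, 'distortion': array([-0.03583124,  0.        ,  0.        ,  0.        ,  0.        ]), 'origin': array([-0.11100754,  0.6355668 ,  0.51071863]), 'attitude': array([  66.71352799,    0.47362423, -124.75472301])}
scene rest [(array([ 0.6  , -0.063,  0.   ]), 0.95)]
scene stand [(array([0.615, 0.195, 0.   ]), 0.93)]
scene rest_grip []
scene stud_range [(array([0.618, 0.201, 0.137]), 0.63)]
scene keyhole_left [(array([ 0.604, -0.025,  0.047]), 0.56)]
scene keyhole_right [(array([ 0.594, -0.104,  0.042]), 0.64)]Traceback (most recent call last):
  File "<stdin>", line 7, in <module>
ValueError: it knows: block, comb, keyhole_left, keyhole_right, rest, rest_grip, stand, stud_range, stud_reach, tin
```

```bash
python3 - <<'E'
from h import *
ims=[]
for c in ['scene','top']:
    im,d=capture(c);m=camera_model(c);ims.append(im)
    if c=='top': print(m)
    for n in (['rest','stand','rest_grip','stud_range','stud_reach','keyhole_left','keyhole_right'] if c=='top' else ['stud_reach'])+['tin','comb','block']:
        print(c,n,[(np.round(q['point'],3),round(q['p'],2)) for q in pinpoint(n,c)[:2]])
    for n in ['rest','stand']:
        t=trace(n,c)
        if t: np.save(f'{c}_{n}.npy',t[0]['region'])
    np.savez(c+'.npz',im=im,d=d)
a=np.vstack(ims); save('both.png',cv2.resize(a,(400,600),interpolation=cv2.INTER_AREA)) if 0 else None
save('scene.png',ims[0]);save('top.png',ims[1])
print(read_state()['clock'])
E
```

```text
scene stud_reach [(array([0.605, 0.198, 0.137]), 0.93), (array([ 0.525, -0.054,  0.018]), 0.3)]
scene tin [(array([0.614, 0.199, 0.   ]), 0.47)]
scene comb [(array([0.479, 0.09 , 0.002]), 0.9)]
scene block [(array([ 0.602, -0.024,  0.045]), 0.33)]
{'fx': 493.8447164718537, 'fy': 493.8447164718537, 'cx': 313.9496446708198, 'cy': 243.36300579477586, 'distortion': array([-0.13038515,  0.        ,  0.        ,  0.        ,  0.        ]), 'origin': array([0.42891537, 0.09559381, 1.15297249]), 'attitude': array([ 10.12706617,   0.86653263, -89.64905446])}
top rest [(array([ 0.595, -0.064, -0.001]), 0.95)]
top stand []
top rest_grip [(array([ 0.524, -0.054,  0.015]), 0.69)]
top stud_range [(array([0.619, 0.2  , 0.138]), 0.61)]
top stud_reach [(array([0.603, 0.204, 0.138]), 0.69)]
top keyhole_left [(array([ 0.604, -0.02 ,  0.046]), 0.82)]
top keyhole_right []
top tin [(array([ 0.578,  0.374, -0.   ]), 0.92)]
top comb [(array([ 0.477,  0.092, -0.001]), 0.81), (array([ 0.581,  0.372, -0.002]), 0.7)]
top block [(array([ 0.821,  0.023, -0.002]), 0.95)]
1.35
```

View pics/scene.png

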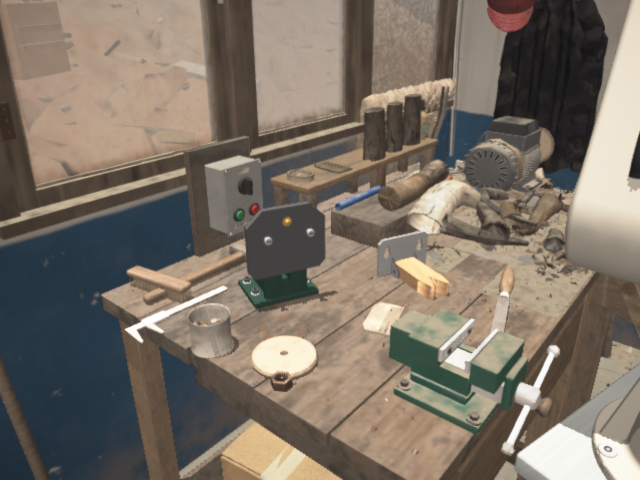

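View pics/top.png

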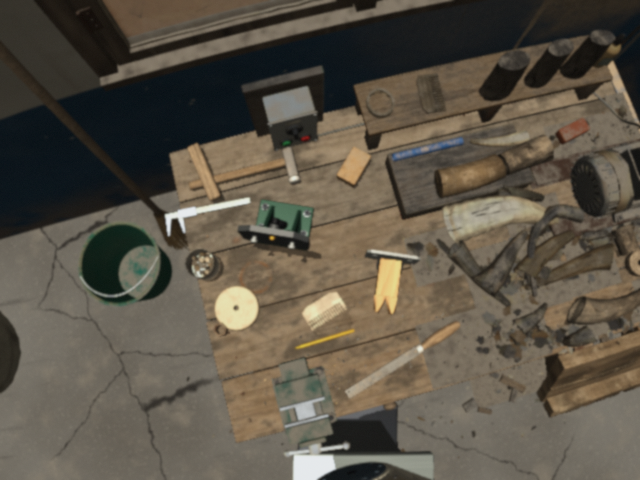

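The scene view shows the stand's studs at about (268,240) and (309,232), with the plunger at (287,221). The rest is at (405,265), with its tongue pointing towards the robot.

```bash
python3 - <<'E'
from h import *
m=camera_model('scene');z=np.load('scene.npz');d=z['d'];im=z['im']
st=np.load('scene_stand.npy');P,u,v=cloud(m,d,st)
s=(P[:,2]>0.09)
# ransac vertical plane
def plane(P,it=400,t=.003):
    rng=np.random.default_rng(0);b=None
    for _ in range(it):
        q=P[rng.choice(len(P),3,False)];n=np.cross(q[1]-q[0],q[2]-q[0])
        if np.linalg.norm(n)<1e-7: continue
        n/=np.linalg.norm(n);k=abs((P-q[0])@n)<t
        if b is None or k.sum()>b.sum(): b=k
    c=P[b].mean(0);n=np.linalg.svd(P[b]-c,full_matrices=False)[2][2]
    return c,n*np.sign(n[0]),b
c,n,b=plane(P[s]);Q=P[s][b];yw=np.degrees(np.arctan2(n[1],n[0]));print('stand plane',c,n,yw,b.sum())
ex=np.array([n[0],n[1],0]);ex/=np.linalg.norm(ex);ey=np.array([-ex[1],ex[0],0])
y=Q@ey;print('y ext',np.percentile(y,[.3,99.7]),'z',np.percentile(Q[:,2],[.3,99.7]))
ym=np.percentile(y,[.3,99.7]).mean();print('origin',ex*(c@ex)+ey*ym)
off=(P[s]-c)@n
f=P[s][(off<-.006)&(off>-.02)]; fu=np.c_[u[s],v[s]][(off<-.006)&(off>-.02)]
for a,o in zip(f@ey-ym,[0]*0): pass
ff=np.c_[f@ey-ym,f[:,2],(f-c)@n,fu]
for lo,hi in [(-.06,-.025),(-.02,.02),(.025,.06)]:
    k=(ff[:,0]>lo)&(ff[:,0]<hi)&(ff[:,1]>.1);print(k.sum(),np.median(ff[k],0))
for cam in ['scene','top']:
    m=camera_model(cam);z=np.load(cam+'.npz');r=np.load(cam+'_rest.npy');P,u,v=cloud(m,z['d'],r)
    h=P[P[:,2]>.034]
    if cam=='scene':
        c,n,b=plane(h);print('rest plane',c,n,np.degrees(np.arctan2(n[1],n[0])),b.sum())
        ex=np.array([n[0],n[1],0]);ex/=np.linalg.norm(ex);ey=np.array([-ex[1],ex[0],0]);y=h[b]@ey;pe=np.percentile(y,[.5,99.5]);print('w',np.ptp(pe),'front mid',ex*(c@ex)+ey*pe.mean(),'top',h[b][:,2].max())
    else:
        h=P[P[:,2]>.06];e=np.cov(h[:,:2].T);w,V=np.linalg.eigh(e);print('top plate line',V[:,1],h.mean(0),len(h))
    k=(P[:,2]>.02)&(P[:,2]<.034);t=P[k];c=t[:,:2].mean(0);V=np.linalg.svd(t[:,:2]-c,full_matrices=False)[2]
    print(cam,'tongue',c,V[0],np.degrees(np.arctan2(V[0,1],V[0,0])),k.sum())
    a=V[0]*np.sign(V[0,0]);l=(t[:,:2]-c)@a;w=(t[:,:2]-c)@np.array([-a[1],a[0]]);print(np.percentile(l,[1,99]),np.percentile(w,[1,99]))
E
```

```text
stand plane [0.61968725 0.20089261 0.14029701] [ 0.98708226 -0.16020858  0.00134667] -9.219011658576528 3745
y ext [0.22153004 0.36843245] z [0.09021769 0.19312416]
origin [0.61927139 0.19833036 0.        ]
50 [-3.97424515e-02  1.41884203e-01 -1.33436551e-02  3.10000000e+02
  2.33000000e+02]
12 [-1.68411653e-03  1.66150170e-01 -7.47155798e-03  2.89000000e+02
  2.23000000e+02]
56 [ 4.03918221e-02  1.42355759e-01 -1.37552633e-02  2.68000000e+02
  2.41000000e+02]
rest plane [ 0.59420161 -0.06090102  0.05852732] [ 0.98978915 -0.14197136 -0.01271145] -8.16260020172069 891
w 0.12036553397849925 front mid [ 0.59390586 -0.06296295  0.        ] top 0.0817575793102367
scene tongue [ 0.54318132 -0.05176826] [-0.99358436  0.11309344] 173.50633016032293 1122
[-0.07158261  0.05592379] [-0.06103876  0.05265189]
top plate line [0.14623434 0.98924998] [ 0.59609857 -0.062323    0.07615984] 211
top tongue [ 0.5404408  -0.05466524] [-0.98897674  0.14807097] 171.4848470893222 1140
[-0.06579054  0.05448823] [-0.03078976  0.03256704]
```

Everything agrees: the face is about 147 mm wide, the studs sit at ±40 mm and z≈0.142, and the plate is 120 mm wide. I'll move toward the rest now.

>>> send_rows:
  travel:
    - [0.11, -0.1, 0]
    - [0.22, -0.2, 0]
    - [0.33, -0.3, 0]
    - [0.44, -0.4, 0]
    - [0.55, -0.5, 0]
    - [0.66, -0.6, 0]
    - [0.77, -0.7, 0]
    - [0.875, -0.79, 0]
  spin: [0.0075, 0.015, 0.0225, 0.03, 0.0375, 0.045, 0.0525, 0.06]
  fingers: 1

```text
clock: 2.35
eef_pos: [0.4128, -0.2182, 0.2316]
orientation: [180.0, -0.0, -8.3]
wrist_force: [1.5, -1.2, -0.3]
width: 0.0856
grasp_force: 0.0
```

```bash
cat >> h.py <<'E'
def togo(p,yaw=None):
    s=read_state();A=rot(s['orientation']);e=A.T@(np.array(p)-s['eef_pos'])
    sp=0 if yaw is None else (s['orientation'][2]-yaw)/360
    print('clk',round(s['clock'],2),'pos',np.round(s['eef_pos'],4),'ori',np.round(s['orientation'],2),'F',np.round(s['wrist_force'],1),'w',round(s['width'],4),'g',round(s['grasp_force'],1));print('travel',np.round(e/.4,4),'spin',round(sp,4))
E
python3 - <<'E'
from h import *
togo([.527,-.0535,.2],-8.3)
E
```

```text
clk 2.35 pos [ 0.4128 -0.2182  0.2316] ori [ 1.7998e+02 -5.0000e-02 -8.3400e+00] F [ 1.5 -1.2 -0.3] w 0.0856 g 0.0
travel [ 0.2227 -0.4489  0.0792] spin -0.0001
```

>>> send_rows:
  travel:
    - [0.037, -0.075, 0.013]
    - [0.074, -0.15, 0.026]
    - [0.111, -0.225, 0.039]
    - [0.149, -0.3, 0.052]
    - [0.186, -0.375, 0.066]
    - [0.223, -0.449, 0.079]
    - [0.223, -0.449, 0.079]
    - [0.223, -0.449, 0.079]
  spin: [0, 0, 0, 0, 0, 0, 0, 0]

```text
clock: 3.35
eef_pos: [0.5256, -0.0552, 0.1997]
orientation: [180.0, 0.0, -8.2]
wrist_force: [0.1, 0.2, 0.2]
width: 0.0854
grasp_force: 0.0
```

```bash
python3 - <<'E'
from h import *
togo([.527,-.0535,.004],-8.3)
m=camera_model('wrist');im,d=capture('wrist');save('w1.png',im);np.savez('w1.npz',im=im,d=d)
for n in ['rest','rest_grip']: print(n,[(np.round(q['point'],4),round(q['p'],2)) for q in pinpoint(n,'wrist')[:2]])
v,u=np.mgrid[:480,:640];P,u,v=cloud(m,d,np.ones((480,640),bool))
R2=R.from_euler('z',-8.3,degrees=True).as_matrix();L=(P-[.6,-.064,0])@R2
k=(L[:,2]>.075)&(L[:,2]<.085)&(abs(L[:,1])<.08)&(abs(L[:,0])<.03)
if k.sum()>50:
    a=L[k];print('plate top',k.sum(),np.percentile(a[:,:2],[2,98],axis=0),'slope',np.degrees(np.polyfit(a[:,1],a[:,0],1)[0]))
k=(L[:,2]>.022)&(L[:,2]<.033)&(abs(L[:,1])<.05)&(L[:,0]<-.03)&(L[:,0]>-.09);a=L[k]
if k.sum()>50: 
    print('tongue',k.sum(),np.percentile(a,[1,99],axis=0))
    for lo in [-.09,-.07,-.05]:
        q=a[(a[:,0]>lo)&(a[:,0]<lo+.01)][:,1]; print(lo,np.percentile(q,[1,99]) if len(q) else None)
E
```

```text
clk 3.35 pos [ 0.5256 -0.0552  0.1997] ori [ 1.7998e+02  2.0000e-02 -8.2300e+00] F [0.1 0.2 0.2] w 0.0854 g 0.0
travel [ 0.0031 -0.0048  0.4891] spin 0.0002
rest [(array([ 0.6022, -0.0637, -0.0028]), 0.79)]
rest_grip [(array([ 0.5277, -0.0523,  0.0222]), 0.69)]
plate top 1613 [[-0.00751066 -0.05310044]
 [-0.00179122  0.05444516]] slope -0.08926813982120044
tongue 4441 [[-0.0892543  -0.02379789  0.02611456]
 [-0.03072379  0.02513168  0.0295396 ]]
-0.09 [-0.024148    0.02501689]
-0.07 [-0.02363709  0.02541473]
-0.05 [-0.02397158  0.02499577]
```

View pics/w1.png

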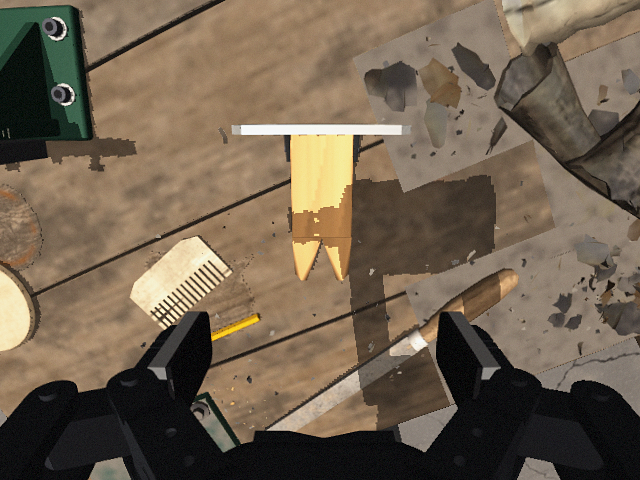

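The tongue is centred under the gripper at about (322,200), with the plate's top edge straight at row 130. My pose estimate holds, so I'll descend.

>>> send_rows:
  travel:
    - [0.001, -0.002, 0.09]
    - [0.002, -0.004, 0.18]
    - [0.003, -0.005, 0.27]
    - [0.003, -0.005, 0.35]
    - [0.003, -0.005, 0.42]
    - [0.003, -0.005, 0.46]
    - [0.003, -0.005, 0.483]
    - [0.003, -0.005, 0.489]
  spin: [0, 0, 0, 0, 0, 0, 0, 0]

```text
clock: 4.5
eef_pos: [0.5275, -0.0533, 0.0042]
orientation: [-180.0, -0.0, -8.3]
wrist_force: [0.3, 0.2, -0.1]
width: 0.0854
grasp_force: 0.0
```

>>> send_rows:
  travel:
    - [0, 0, 0]
    - [0, 0, 0]
    - [0, 0, 0]
    - [0, 0, 0]
    - [0, 0, 0]
    - [0, 0, 0]
    - [0, 0, 0]
    - [0, 0, 0]
  spin: [0, 0, 0, 0, 0, 0, 0, 0]
  fingers: -1

```text
clock: 5.5
eef_pos: [0.528, -0.0532, 0.005]
orientation: [-180.0, -0.1, -8.3]
wrist_force: [-1.5, -0.6, 5.1]
width: 0.049
grasp_force: 62.6
```

>>> send_rows:
  travel:
    - [0, 0, -0.02]
    - [0, 0, -0.06]
    - [0, 0, -0.1]
    - [-0.01, 0, -0.15]
    - [-0.03, 0, -0.2]
    - [-0.06, 0, -0.25]
    - [-0.08, 0, -0.28]
    - [-0.09, 0, -0.29]
  spin: [0, 0, 0, 0, 0, 0, 0, 0]

```text
clock: 6.5
eef_pos: [0.4919, -0.048, 0.1212]
orientation: [-180.0, -0.1, -8.3]
wrist_force: [0.5, -0.2, -3.0]
width: 0.049
grasp_force: 62.6
```

```bash
python3 - <<'E'
from h import *
togo([.498,.2182,.1005],-9.2)
E
```

```text
clk 6.5 pos [ 0.4919 -0.048   0.1212] ori [-1.7999e+02 -9.0000e-02 -8.2600e+00] F [ 0.5 -0.2 -3. ] w 0.049 g 62.6
travel [-0.0805 -0.6608  0.0517] spin 0.0026
```

>>> send_rows:
  travel:
    - [-0.008, -0.05, 0.004]
    - [-0.02, -0.14, 0.01]
    - [-0.03, -0.26, 0.02]
    - [-0.045, -0.38, 0.03]
    - [-0.06, -0.5, 0.04]
    - [-0.07, -0.59, 0.047]
    - [-0.08, -0.645, 0.05]
    - [-0.08, -0.661, 0.052]
  spin: [0, 0, 0.0005, 0.001, 0.0015, 0.002, 0.0026, 0.0026]

```text
clock: 7.5
eef_pos: [0.4978, 0.2194, 0.0988]
orientation: [180.0, 0.0, -9.1]
wrist_force: [-0.4, 0.2, -3.8]
width: 0.0488
grasp_force: 62.7
```

>>> send_rows:
  travel:
    - [0, 0, 0]
    - [0, 0, 0]
    - [0, 0, 0]
    - [0, 0, 0]
    - [0, 0, 0]
    - [0, 0, 0]
    - [0, 0, 0]
    - [0, 0, 0]
  spin: [0, 0, 0, 0, 0, 0, 0, 0]

```text
clock: 8.5
eef_pos: [0.4981, 0.2183, 0.0993]
orientation: [-180.0, 0.0, -9.2]
wrist_force: [0.3, 0.4, -4.0]
width: 0.0489
grasp_force: 62.7
```

```bash
python3 - <<'E'
from h import *
togo([.498,.2182,.1005],-9.2)
ims=[]
for c in ['scene','top']:
    im,d=capture(c);m=camera_model(c);np.savez(c+'2.npz',im=im,d=d);ims.append(im)
    for n in ['rest','keyhole_left','keyhole_right','stud_reach']: print(c,n,[(np.round(q['point'],4),round(q['p'],2)) for q in pinpoint(n,c)[:1]])
    r=trace('rest',c)[0]['region'];np.save(c+'_rest2.npy',r);P,u,v=cloud(m,d,r)
    ex=np.array([.9871,-.1599,0]);ey=np.array([.1599,.9871,0]);L=(P-[.6193,.1983,0])@np.c_[ex,ey,[0,0,1]]
    k=(L[:,0]>-.08)&(L[:,0]<-.03)&(L[:,2]>.125)&(L[:,2]<.2);a=L[k]
    if k.sum()>30:
        print(k.sum(),'x/y/z pct',np.round(np.percentile(a,[1,50,99],axis=0),4),'slope y,z',np.degrees(np.linalg.lstsq(np.c_[a[:,1:],np.ones(len(a))],a[:,0],rcond=None)[0][:2]))
m=camera_model('wrist');im,d=capture('wrist');np.savez('w2.npz',im=im,d=d)
save('c2.png',np.hstack([cv2.resize(ims[0][160:340,180:480],(500,300)),cv2.resize(im,(300,300))]))
print(rot(camera_model('wrist')['attitude']),camera_model('wrist')['origin'])
E
```

```text
clk 8.5 pos [0.4981 0.2183 0.0993] ori [-180.     0.    -9.2] F [ 0.3  0.4 -4. ] w 0.0489 g 62.7
travel [-0.0002  0.0002 -0.0031] spin 0.0
scene rest [(array([0.5715, 0.207 , 0.0924]), 0.88)]
scene keyhole_left [(array([0.5737, 0.2452, 0.1422]), 0.73)]
scene keyhole_right [(array([0.5588, 0.1656, 0.137 ]), 0.93)]
scene stud_reach [(array([0.603 , 0.1997, 0.1405]), 0.98)]
401 x/y/z pct [[-0.0595 -0.0465  0.1256]
 [-0.0561  0.049   0.1432]
 [-0.0508  0.0606  0.1731]] slope y,z [0.44778245 0.50933711]
top rest [(array([0.5707, 0.2041, 0.092 ]), 0.68)]
top keyhole_left [(array([ 0.4783,  0.0884, -0.0018]), 0.43)]
top keyhole_right [(array([0.5656, 0.1689, 0.1396]), 0.88)]
top stud_reach [(array([0.6054, 0.2017, 0.1376]), 0.95)]
94 x/y/z pct [[-0.0565 -0.0592  0.1275]
 [-0.0549 -0.044   0.1675]
 [-0.0501 -0.0279  0.177 ]] slope y,z [-0.55874611  3.26589323]
[[-1.59080610e-01  9.42373152e-01  2.94323296e-01]
 [-9.87265512e-01 -1.51971058e-01 -4.70277255e-02]
 [ 4.10956649e-04 -2.98056439e-01  9.54548160e-01]] [0.57281808 0.20715102 0.24166956]
```

View pics/c2.png

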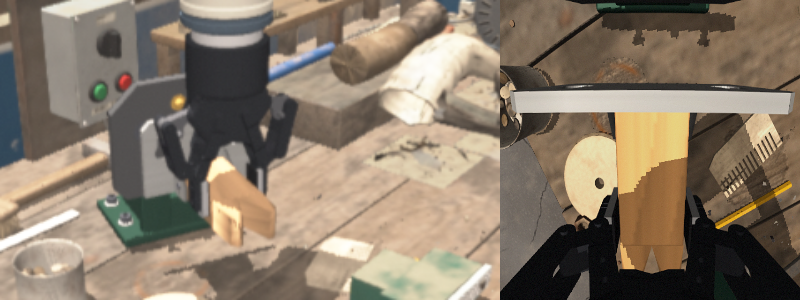

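The plate is square to the face: rear about 50 mm out, centred, pitch near 0. I'll refine the stud height and the camera's bias from the saved first pictures.

```bash
python3 - <<'E'
from h import *
m=camera_model('scene');z=np.load('scene.npz');d=z['d'];P,u,v=cloud(m,d,np.ones((480,640),bool))
ex=np.array([.9871,-.1599,0]);ey=np.array([.1599,.9871,0]);L=(P-[.6193,.1983,0])@np.c_[ex,ey,[0,0,1]]
k=(L[:,0]<-.06)&(L[:,0]>-.15)&(abs(L[:,1])<.08)&(abs(L[:,2])<.01);print('bench z',np.percentile(L[k,2],[10,50,90]))
k=(abs(L[:,0])<.004)&(abs(L[:,1])<.06)&(L[:,2]>.1)&(L[:,2]<.19);print('face x',np.median(L[k,0]))
for y0 in (-.04,.04):
    k=(L[:,0]<-.0115)&(L[:,0]>-.018)&(abs(L[:,1]-y0)<.012)&(abs(L[:,2]-.142)<.013);a=L[k]
    print(k.sum(),'mean',a.mean(0),'ext',np.percentile(a,[3,97],axis=0).round(4).tolist())
r=np.load('scene_rest.npy');Q,_,_=cloud(m,d,r);R2=R.from_euler('z',-8.3,degrees=True).as_matrix();q=(Q-[.6,-.064,0])@R2
for y0 in (-.055,-.02,.02,.05):
    k=(abs(q[:,0]+.003)<.006)&(abs(q[:,1]-y0)<.006);print('plate top z',y0,np.sort(q[k,2])[-6:].round(4))
im=z['im'][200:265,240:340];save('s3.png',cv2.resize(im,(800,520),interpolation=cv2.INTER_CUBIC))
E
```

```text
bench z [-0.00070045  0.00094509  0.00252969]
face x -6.30997210832691e-05
41 mean [-0.01355953 -0.04021465  0.14144143] ext [[-0.0154, -0.0467, 0.1355], [-0.0116, -0.0341, 0.1475]]
46 mean [-0.01408315  0.04014399  0.14170722] ext [[-0.016, 0.0341, 0.1357], [-0.0122, 0.0459, 0.1475]]
plate top z -0.055 [0.0754 0.0755 0.0766 0.0778 0.0791 0.0792]
plate top z -0.02 [0.0798 0.0799 0.08   0.08   0.0803 0.0805]
plate top z 0.02 [0.0802 0.0802 0.0803 0.0807 0.0812 0.0816]
plate top z 0.05 [0.0796 0.0805 0.081  0.081  0.0811 0.0813]
```

View pics/s3.png

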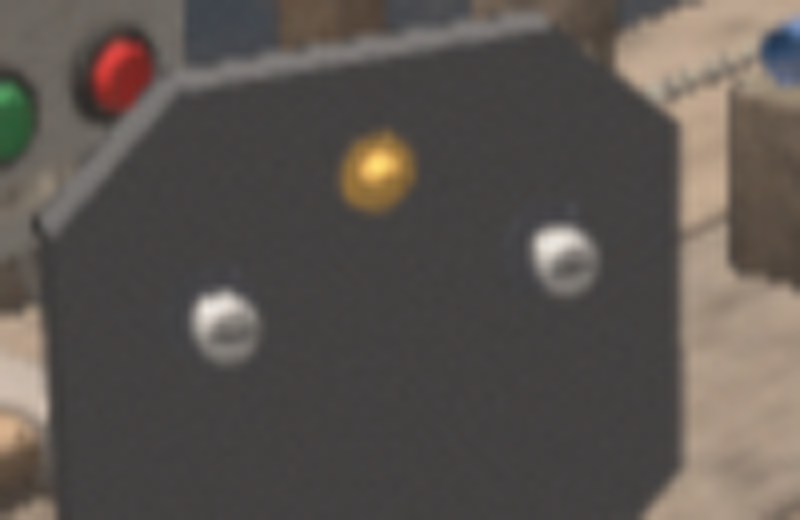

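Studs are at about z=0.1407 after removing the 1 mm bias; the keyholes are at 0.1403. I'll advance to 2 mm in front of the stud ends.

>>> send_rows:
  travel:
    - [0.01, 0.001, 0]
    - [0.025, 0.001, 0]
    - [0.04, 0.001, 0]
    - [0.055, 0.001, 0]
    - [0.068, 0.001, 0]
    - [0.078, 0.001, 0]
    - [0.085, 0.001, 0]
    - [0.085, 0.001, 0]
  spin: [0, 0, 0, 0, 0, 0, 0, 0]

```text
clock: 10.15
eef_pos: [0.5317, 0.2124, 0.0993]
orientation: [-180.0, -0.0, -9.2]
wrist_force: [-0.3, -0.4, -2.6]
width: 0.0492
grasp_force: 62.7
```

>>> send_rows:
  travel:
    - [0, 0, 0]
    - [0.0025, 0, 0]
    - [0.005, 0, 0]
    - [0.0075, 0, 0]
    - [0.01, 0, 0]
    - [0.01, 0, 0]
    - [0.01, 0, 0]
    - [0.01, 0, 0]
  spin: [0, 0, 0, 0, 0, 0, 0, 0]

```text
clock: 11.15
eef_pos: [0.5355, 0.2117, 0.0993]
orientation: [180.0, 0.0, -9.2]
wrist_force: [-0.0, 0.2, -2.9]
width: 0.0486
grasp_force: 62.7
```

```bash
python3 - <<'E'
from h import *
togo([.498+.9871*.05,.2182-.1599*.05,.0997],-9.2)
E
```

```text
clk 11.15 pos [0.5355 0.2117 0.0993] ori [180.    0.   -9.2] F [-0.   0.2 -2.9] w 0.0486 g 62.7
travel [ 0.0298 -0.0009 -0.0011] spin 0.0
```

>>> send_rows:
  travel:
    - [0.0015, 0, 0]
    - [0.003, 0, 0]
    - [0.0045, 0, 0]
    - [0.006, 0, 0]
    - [0.0075, 0, 0]
    - [0.0075, 0, 0]
    - [0.0075, 0, 0]
    - [0.0075, 0, 0]
  spin: [0, 0, 0, 0, 0, 0, 0, 0]

```text
clock: 12.15
eef_pos: [0.5385, 0.2113, 0.0993]
orientation: [180.0, -0.0, -9.2]
wrist_force: [-0.1, 0.6, -2.7]
width: 0.0491
grasp_force: 62.7
```

>>> send_rows:
  travel:
    - [0.0015, 0, 0]
    - [0.003, 0, 0]
    - [0.0045, 0, 0]
    - [0.006, 0, 0]
    - [0.006, 0, 0]
    - [0.006, 0, 0]
    - [0.006, 0, 0]
    - [0.006, 0, 0]
  spin: [0, 0, 0, 0, 0, 0, 0, 0]

```text
clock: 13.15
eef_pos: [0.5407, 0.2109, 0.0992]
orientation: [180.0, 0.0, -9.2]
wrist_force: [-2.6, 1.2, -3.0]
width: 0.0489
grasp_force: 62.7
```

Plunger contact came where expected (rear about 7 mm from the face) with no earlier stop, so the heads are in the holes.

>>> send_rows:
  travel:
    - [0.0015, 0, 0]
    - [0.003, 0, 0]
    - [0.0045, 0, 0]
    - [0.006, 0, 0]
    - [0.0075, 0, 0]
    - [0.009, 0, 0]
    - [0.01, 0, 0]
    - [0.01, 0, 0]
  spin: [0, 0, 0, 0, 0, 0, 0, 0]

```text
clock: 14.15
eef_pos: [0.5446, 0.2102, 0.0991]
orientation: [180.0, 0.0, -9.2]
wrist_force: [-4.7, 2.3, -4.5]
width: 0.0487
grasp_force: 62.6
```

>>> send_rows:
  travel:
    - [0.001, 0, 0]
    - [0.002, 0, 0]
    - [0.003, 0, 0]
    - [0.004, 0, 0]
    - [0.004, 0, 0]
    - [0.004, 0, 0]
    - [0.004, 0, 0]
    - [0.004, 0, 0]
  spin: [0, 0, 0, 0, 0, 0, 0, 0]

```text
clock: 15.15
eef_pos: [0.546, 0.21, 0.0991]
orientation: [180.0, 0.0, -9.2]
wrist_force: [-4.2, 1.6, -4.1]
width: 0.0486
grasp_force: 62.6
```

>>> send_rows:
  travel:
    - [0.001, 0, 0]
    - [0.001, 0, 0]
    - [0.002, 0, 0]
    - [0.002, 0, 0]
    - [0.002, 0, 0]
    - [0.002, 0, 0]
    - [0.002, 0, 0]
    - [0.002, 0, 0]
  spin: [0, 0, 0, 0, 0, 0, 0, 0]

```text
clock: 16.15
eef_pos: [0.5467, 0.2098, 0.0991]
orientation: [180.0, 0.1, -9.2]
wrist_force: [-6.3, 3.0, -4.1]
width: 0.0488
grasp_force: 62.6
```

```bash
python3 - <<'E'
from h import *
togo([.546,.21,.0841],-9.2)
E
```

```text
clk 16.15 pos [0.5467 0.2098 0.0991] ori [ 1.7998e+02  6.0000e-02 -9.2000e+00] F [-6.3  3.  -4.1] w 0.0488 g 62.6
travel [-0.0017 -0.0001  0.0374] spin 0.0
```

>>> send_rows:
  travel:
    - [0, 0, 0.002]
    - [0, 0, 0.004]
    - [0, 0, 0.006]
    - [0, 0, 0.007]
    - [0, 0, 0.007]
    - [0, 0, 0.007]
    - [0, 0, 0.007]
    - [0, 0, 0.007]
  spin: [0, 0, 0, 0, 0, 0, 0, 0]

```text
clock: 17.15
eef_pos: [0.5474, 0.2099, 0.0969]
orientation: [-180.0, -0.0, -9.2]
wrist_force: [-5.9, 1.0, -0.1]
width: 0.0489
grasp_force: 63.2
```

>>> send_rows:
  travel:
    - [0, 0, 0.001]
    - [0, 0, 0.002]
    - [0, 0, 0.003]
    - [0, 0, 0.004]
    - [0, 0, 0.004]
    - [0, 0, 0.004]
    - [0, 0, 0.004]
    - [0, 0, 0.004]
  spin: [0, 0, 0, 0, 0, 0, 0, 0]

```text
clock: 18.15
eef_pos: [0.5473, 0.2099, 0.0952]
orientation: [-180.0, -0.0, -9.2]
wrist_force: [-5.8, 0.8, -0.5]
width: 0.0487
grasp_force: 63.2
```

>>> send_rows:
  travel:
    - [0, 0, 0.003]
    - [0, 0, 0.006]
    - [0, 0, 0.009]
    - [0, 0, 0.012]
    - [0, 0, 0.015]
    - [0, 0, 0.017]
    - [0, 0, 0.017]
    - [0, 0, 0.017]
  spin: [0, 0, 0, 0, 0, 0, 0, 0]

```text
clock: 19.15
eef_pos: [0.5474, 0.2099, 0.0884]
orientation: [-180.0, -0.0, -9.2]
wrist_force: [-5.4, 1.0, -1.7]
width: 0.0484
grasp_force: 63.1
```

>>> send_rows:
  travel:
    - [0, 0, 0.001]
    - [0, 0, 0.002]
    - [0, 0, 0.003]
    - [0, 0, 0.004]
    - [0, 0, 0.005]
    - [0, 0, 0.005]
    - [0, 0, 0.005]
    - [0, 0, 0.005]
  spin: [0, 0, 0, 0, 0, 0, 0, 0]

```text
clock: 20.15
eef_pos: [0.5473, 0.2098, 0.0861]
orientation: [180.0, -0.0, -9.2]
wrist_force: [-2.4, -1.2, -4.4]
width: 0.0487
grasp_force: 66.3
```

>>> send_rows:
  travel:
    - [0, 0, 0.001]
    - [0, 0, 0.002]
    - [0, 0, 0.003]
    - [0, 0, 0.004]
    - [0, 0, 0.004]
    - [0, 0, 0.004]
    - [0, 0, 0.004]
    - [0, 0, 0.004]
  spin: [0, 0, 0, 0, 0, 0, 0, 0]

```text
clock: 21.15
eef_pos: [0.5475, 0.2098, 0.0845]
orientation: [-180.0, -0.0, -9.2]
wrist_force: [-0.7, -0.7, -0.7]
width: 0.0488
grasp_force: 66.8
```

>>> send_rows:
  travel:
    - [0, 0, 0.001]
    - [0, 0, 0.002]
    - [0, 0, 0.002]
    - [0, 0, 0.002]
    - [0, 0, 0.002]
    - [0, 0, 0.002]
    - [0, 0, 0.002]
    - [0, 0, 0.002]
  spin: [0, 0, 0, 0, 0, 0, 0, 0]

```text
clock: 22.15
eef_pos: [0.5475, 0.2098, 0.0839]
orientation: [-180.0, -0.0, -9.2]
wrist_force: [-1.6, -3.0, 6.1]
width: 0.0486
grasp_force: 67.5
```

The force turned upward after 15.2 mm of travel, so it looks home. I'll check the plunger before letting go.

```bash
python3 - <<'E'
from h import *
a=[capture(c)[0] for c in ('scene','top','wrist')]
save('c4.png',np.hstack([cv2.resize(a[0][190:290,230:330],(300,300),interpolation=cv2.INTER_CUBIC),cv2.resize(a[1][200:280,230:330],(240,300),interpolation=cv2.INTER_CUBIC),cv2.resize(a[2][:240,200:440],(260,300))]))
E
```

```text
(no output)
```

View pics/c4.png

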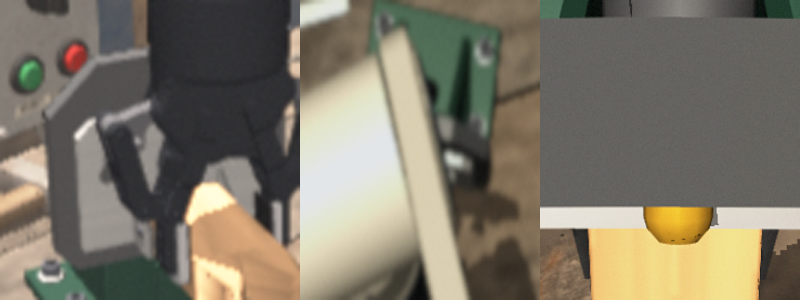

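The wrist view (third panel) shows the plunger nose out over the plate's top edge. I'll release.

>>> send_rows:
  travel:
    - [0, 0, 0]
    - [0, 0, 0]
    - [0, 0, 0]
    - [0, 0, 0]
    - [0, 0, 0]
    - [0, 0, 0]
    - [0, 0, 0]
    - [0, 0, 0]
  spin: [0, 0, 0, 0, 0, 0, 0, 0]
  fingers: 1

```text
clock: 23.3
eef_pos: [0.5472, 0.2099, 0.0837]
orientation: [-180.0, -0.0, -9.2]
wrist_force: [0.5, 0.9, 0.5]
width: 0.0852
grasp_force: 0.0
```

>>> send_rows:
  travel:
    - [0, 0, -0.02]
    - [-0.01, 0, -0.06]
    - [-0.03, 0, -0.12]
    - [-0.06, 0, -0.18]
    - [-0.1, 0, -0.24]
    - [-0.15, 0, -0.3]
    - [-0.18, 0, -0.33]
    - [-0.2, 0, -0.34]
  spin: [0, 0, 0, 0, 0, 0, 0, 0]

```text
clock: 24.3
eef_pos: [0.468, 0.2229, 0.2208]
orientation: [-179.9, -0.1, -9.2]
wrist_force: [0.2, 0.9, -0.6]
width: 0.0853
grasp_force: 0.0
```

```bash
python3 - <<'E'
from h import *
togo([.5,.2,.2])
a=[capture(c)[0] for c in ('scene','wrist')]
save('c5.png',np.hstack([cv2.resize(a[0][190:310,220:340],(400,400),interpolation=cv2.INTER_CUBIC),cv2.resize(a[1][:360,140:500],(400,400))]))
for n in ['rest','keyhole_left','keyhole_right']: print(n,[(np.round(q['point'],4),round(q['p'],2)) for q in pinpoint(n,'scene')[:1]])
E
```

```text
clk 24.3 pos [0.468  0.2229 0.2208] ori [-1.7994e+02 -8.0000e-02 -9.1800e+00] F [ 0.2  0.9 -0.6] w 0.0853 g 0.0
travel [0.088  0.0439 0.0521] spin 0
rest [(array([0.6179, 0.1968, 0.0768]), 0.6)]
keyhole_left [(array([0.6248, 0.2345, 0.1264]), 0.82)]
keyhole_right [(array([0.6121, 0.1583, 0.1244]), 0.65)]
```

View pics/c5.png

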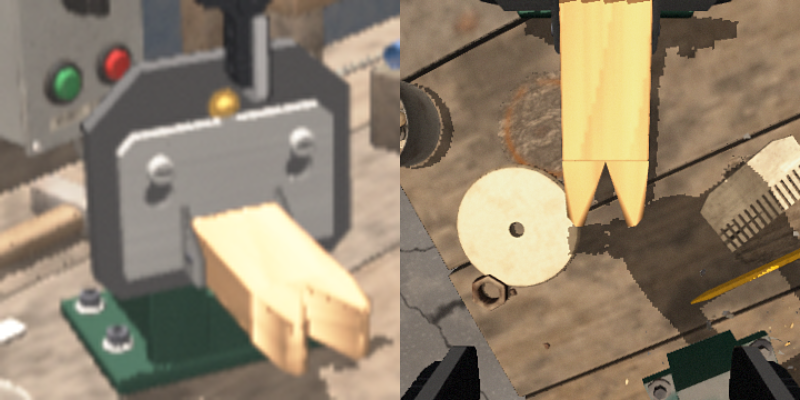

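The rest hangs level with both heads at the tops of the slots, the plunger out above the plate (crop at 225,103), and the gripper clear of it.

```bash
python3 -c "
from plant import *
print(job_done())"
```

```text
the job is handed in; nothing more can be done
None
```

The sawing rest hangs fully home on both studs with the plunger snapped out over its top edge, the gripper has let go and is clear, and I handed the job in at about 24 s; no verdict was returned.

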